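# Release the carton from a two-lane roller feeder by its tilt gate

## Robot

A 6-joint arm with a two-finger parallel gripper is mounted at the origin on a cart in front of the work surface, level with it; the furniture and walls round the work are solid. World frame = base frame: x ahead of the robot, y to its left, z up, the work surface at z = 0. Lengths are in m, angles in rad, forces in N, time in s.
With the tool pointing down it reaches from about 0.35 to 0.85 m from the base axis. Payload 8.1 kg.
Tool frame: the origin (TCP) lies at the very end of the fingers, on their centre line; the grasp point (between the pads) lies 19 mm behind it; y points along the fingers, x is the direction in which the jaws open and shut, and the axes are right-handed (so a half turn about y gives the same grasp; the last joint's range is limited). The gripper opens to 85 mm and grips with 20 to 120 N. Pads are 22 mm wide; open, the fingers measure 114 mm over their backs; the gripper's body (76 mm by 85 mm) begins 54 mm behind the grasp point. The pads swing forward as they close: fully open they stand 13 mm farther back than shut.
Start: joints at [1.032, 0.13, 1.488, -0, 1.523, -0.085], TCP at [0.263, 0.539, 0.208] pointing down, gripper open.
Joint ranges: [-2.96, 2.96], [-0.89, 2.26], [0.02, 2.5], [-1.34, 4.48], [0, 2.73], [-2.66, 2.66]. Speed limits (rad/s): [2.39, 2.39, 2.79, 3.14, 3.14, 3.14].

## Interface

Orientations are given as a rotation vector (axis times angle).
In Python, from bench import readout, vision, arm gives the robot as it stands. The module is installed in compiled form; this text tells all that it offers.
- The arm moves only by the shell command python3 -m crank 'ROWS'. ROWS is JSON, a list of rows, each a list of 3 entries, a list of its own where there are three numbers: the shift along the tool's x, y, z in m, then the turn, a rotation vector about the tool's x, y, z in rad, then the closure in counts, from 0 (fully open) to 255 (shut). In form: [[[x, y, z], [ax, ay, az], fingers], ...]. A call has 1 to 10 rows; each row shifts and turns the pose as measured when the row begins, along the tool's axes as they then stand; what a row does not reach is not made up. A row lasts 1/12 s, in which the tool goes at most 41.7 mm and 7.16 degrees, less where a joint would pass 70% of its speed; a pose out of reach is approached as far as the arm can. A call with a gripper value outside its range is refused whole. The fingers move at their own pace and stop on an object; the grip force is fixed at half the most. Time passes only in rows, so rows that do not move let the fingers close. It gives the time, the measured TCP pose, the force and the opening at its end, in the units of the state.
- readout.read_state(): the state, without advancing time (a new reading comes with each control period).
- vision.snapshot(name): name is "scene" or "top" or "wrist"; returns a dict with "image" (420x560x3 uint8, red, green, blue), "camera_matrix" (3x3 intrinsics, pixels), "rvec" (rotation vector, rad) and "tvec" (3), from world to camera coordinates, as OpenCV has them; the wrist camera has in their place "tool_from_camera" (4x4, takes a point from camera to tool coordinates, whose origin is the TCP and whose axes are the tool frame's). Camera axes: x right, y down, z forward; pixel columns grow to the right and rows downward; lengths in m; the calibration is good to about 2 mm. A picture is of the moment at which its call begins: read the wrist's pose just before it. There is no depth.
- arm.job_done(): hands the job in, once; it reports no verdict.
The state is a dict: "time": time; "joint_positions": joint angles; "dq": joint speeds; "tau": joint torques, N m; "eef_pos": TCP position; "orientation": TCP orientation; "ft_force": force on the tool from outside, world axes, zero at the start; "ft_torque": the same for the moment, N m; "opening": opening from 0.0 (shut) to 1.0 (fully open).
Only numpy, scipy, OpenCV 4.12 (cv2) and the standard library are available. Lean on these libraries where they do the work, as an engineer would, in place of code of your own. Each camera call takes 0.05 s, during which the arm holds its last target. There are 200 camera calls.

## Task

The sloping two-lane roller feeder has a small carton waiting behind the gate of one lane and a label roll waiting in the other. With a fingertip press down the black paddle at the outer side of the carton's lane, so that its gate lifts, and keep it down until the carton has rolled down against the end stop; then let the paddle come back up so that the gate closes behind the carton. Touch neither the carton, the label roll nor the gate plates, do not work the other paddle, and leave the other things on the bench where they are.

Things in the scene. Friction and masses are not known exactly. Their poses are not given: they have to be found in the camera images.
- feeder: Aluminium gravity feeder fixed to the bench, two roller lanes, 216 x 204 mm. Origin on the bench under the gates, mid-width; x points up the lanes (away from the robot), y left, z up. Lanes at y = +50 (left) and -50 mm (right) rise at 0.16 rad; roller tops at z = 85 mm at x = 0; rails 14 mm higher; end stop at x = -115 mm. A thing rolls down within about two seconds once its gate is up
- gate_left (a joint): Rocking lever of the left lane (y > 0), rad: 0 = gate shut, 0.5 = paddle fully down against its stop and gate fully up. The carton passes from about 0.3. Spring return: pressing takes roughly 2 N at first and 4 N at the stop; when let go it shuts by itself. It turns about an axis along the feeder's y, at feeder x = -88 mm, z = 98 mm
- gate_right (a joint): Rocking lever of the right lane (y < 0), the same in mirror image
- paddle_left (a point): Middle of the top of the left lane's black ribbed paddle (36 mm along x, 42 mm along y, 6 mm thick), outside the lane at its low end: feeder x = -160, y = +124, z = 109 mm when up. From up to fully down (lever 0.5) it drops 35 mm and moves 4 mm toward +x. Its top leans 0.24 rad away from the robot when up, 0.26 rad toward it when down; nothing is under it
- paddle_right (a point): The same on the right lane's paddle (feeder y = -124 mm)
- plate_left (a point): Middle of the left lane's steel gate plate (4 x 103 x 22 mm), at the far end of the left lever; it crosses the lane with its lower edge 17 mm above the rollers and rises about 40 mm. Not to be touched
- plate_right (a point): The same on the right lane's gate plate
- carton: Small brown packed carton with a white label, 70 mm along the lane, 91 mm across, 42 mm high; origin in the middle of its underside, z up from the rollers. It starts behind the gate of either lane, at feeder x = +37 mm; against the end stop it is at about x = -80 mm. Not to be touched
- label_roll: Light grey label roll standing on end, 70 mm across, 60 mm high, behind the gate of the other lane; origin in the middle of its underside. To stay there, not to be touched
- tape_measure: Yellow tape measure, 38 x 68 x 62 mm, loose on the bench; origin in the middle of its underside. Leave alone
- marker: Black-capped marker pen, 137 mm long, 16 mm thick, lying loose in front of the feeder; origin under its middle, y along it. Leave alone
- stapler: Red stapler, 34 x 149 x 48 mm, loose on the bench; origin in the middle of its underside. Leave alone

How it is judged:
By the outcome, as a careful person would: the job done as asked, in the order asked, and still so for the second after the job is handed in, with the robot touching nothing.
It also fails if it takes over 32 s, if anything falls off the work surface, if the arm or the gripper's body presses on something with over 40 N, if the wrist force passes 120 N, or if a joint passes its speed limit or range.

## Working session

There is one attempt and no reset: what is moved stays moved. The work goes in short steps, Python scripts to look and compute and a shell command to move; the robot and the scene stay as the last step left them, time stands still between calls to the robot, and variables do not carry over. Pictures are saved under pics/ and viewed, on a budget of 10 in all, crops included, one or two more only if the job needs it, and the job is handed in when it is done.

```bash
mkdir -p pics
python3 - <<'E'
from bench import readout, vision
import cv2,numpy as np
s=readout.read_state(); print(s)
for n in("scene","top"):
    d=vision.snapshot(n); cv2.imwrite(f"pics/{n}0.png",d["image"][:,:,::-1]); print(n,d["camera_matrix"],d["rvec"],d["tvec"])
E
```

```text
{'time': 0.0, 'joint_positions': array([ 1.03158598e+00,  1.31162212e-01,  1.48928859e+00,  2.56374566e-05,
        1.52299982e+00, -8.54017790e-02]), 'dq': array([-0.00161957,  0.00069413,  0.00065415,  0.00067904,  0.00186415,
        0.00051116]), 'tau': array([ 1.69047446e-03, -5.69382370e+01, -5.00564182e+01,  1.77780275e-04,
        1.46227199e-02, -1.68832253e-05]), 'eef_pos': array([0.26270005, 0.53877112, 0.20703873]), 'orientation': array([-1.39119878, -0.86750658,  0.87023755]), 'ft_force': array([0.0334909 , 0.38134352, 0.13232784]), 'ft_torque': array([ 0.00417941, -0.01006264,  0.04910237]), 'opening': 1.004242967609671}
scene [[461.00913654   0.         278.67591327]
 [  0.         461.00913654 209.20256577]
 [  0.           0.           1.        ]] [ 2.07965573 -0.99785649  0.4402024 ] [-0.3444893   0.35197644  0.66604643]
top [[400.40998709   0.         278.2111098 ]
 [  0.         400.40998709 212.94062457]
 [  0.           0.           1.        ]] [ 2.13201017 -2.17544564  0.11444861] [0.00736906 0.55315927 0.86436594]
```

View pics/scene0.png

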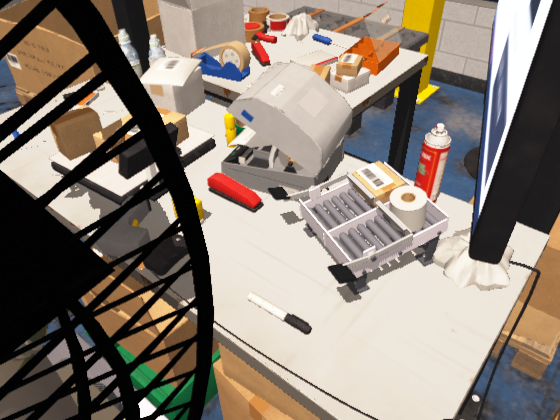

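View pics/top0.png

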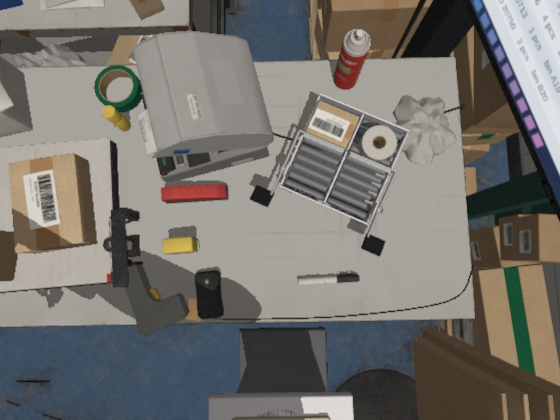

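The pictures show the carton in the left lane at top-view (333,122) and the roll in the right lane at (380,142). The left paddle is at (262,196) and the right one at (374,245). Next I'll measure both paddles in both views and check their spacing (248 mm) and height (109 mm).

```bash
cat > h.py <<'E'
import cv2,numpy as np
def ray(d,uv):
    R=cv2.Rodrigues(np.array(d["rvec"]))[0]; t=np.array(d["tvec"]).ravel()
    return -R.T@t, R.T@np.linalg.inv(d["camera_matrix"])@np.array([*uv,1.])
def plane(d,uv,z):
    c,r=ray(d,uv); return c+r*(z-c[2])/r[2]
def tri(d1,u1,d2,u2):
    c1,r1=ray(d1,u1);c2,r2=ray(d2,u2)
    k=np.linalg.lstsq(np.c_[r1,-r2],c2-c1,rcond=None)[0]
    a,b=c1+k[0]*r1,c2+k[1]*r2; return (a+b)/2,np.linalg.norm(a-b)
def blob(im,box):
    x0,y0,x1,y1=box; m=(im[y0:y1,x0:x1].max(2)<50).astype(np.uint8)
    m=cv2.morphologyEx(m,cv2.MORPH_OPEN,np.ones((5,5),np.uint8))
    n,l,s,c=cv2.connectedComponentsWithStats(m); i=1+s[1:,4].argmax()
    cn=cv2.findContours((l==i).astype(np.uint8),0,2)[0][0]
    r=cv2.minAreaRect(cn); return c[i]+[x0,y0],s[i,4],np.array(r[0])+[x0,y0],r[1:]
E
python3 - <<'E'
from h import *
from bench import vision
T=vision.snapshot("top");S=vision.snapshot("scene")
P=[]
for bt,bs in(((242,178,282,214),(262,180,294,205)),((354,228,394,262),(322,258,364,284))):
    a=blob(T["image"],bt);b=blob(S["image"],bs);print(a,b)
    p=plane(T,a[2],.109);P.append(p);print(p,plane(S,b[2],.109),tri(T,a[2],S,b[2]))
d=P[0]-P[1];print(np.linalg.norm(d),np.arctan2(-d[0],d[1]))
print(plane(T,(333,122),.13), plane(T,(215,170),.1),plane(T,(270,140),.2))
import numpy as np
c=np.hstack([cv2.resize(T["image"][100:270,150:420],None,fx=1.45,fy=1.45,interpolation=2),cv2.resize(S["image"][120:290,250:450],None,fx=1.45,fy=1.45,interpolation=2)])
cv2.imwrite("pics/c1.png",c[:,:,::-1])
from bench import readout
print(cv2.Rodrigues(readout.read_state()["orientation"])[0].round(3))
E
```

```text
(array([261.15769231, 195.57307692]), np.int32(260), array([261.40000153, 195.70000076]), ((18.335756301879883, 15.20526123046875), 26.56505012512207)) (array([277.95512821, 192.61538462]), np.int32(156), array([277.5, 192.5]), ((11.0, 15.0), 90.0))
[0.58061001 0.02927658 0.109     ] [0.57660903 0.02673157 0.109     ] (array([0.58095738, 0.02982559, 0.10492508]), np.float64(0.0009229864630694809))
(array([372.75092937, 244.73977695]), np.int32(269), array([372.53448296, 244.41379356]), ((19.498010635375977, 15.227017402648926), 21.801406860351562)) (array([342.00958466, 273.33865815]), np.int32(313), array([341.98461533, 273.12307549]), ((25.960914611816406, 15.611631393432617), 52.12501525878906))
[ 0.47592458 -0.19435403  0.109     ] [ 0.47258738 -0.19884168  0.109     ] (array([ 0.47650462, -0.19601963,  0.10353326]), np.float64(0.001171849424565158))
0.24692040613662758 -0.4378179876402275
[ 0.72682573 -0.12080515  0.13      ] [0.63895289 0.12666415 0.1       ] [0.6702743  0.00687503 0.2       ]
[[ 0.438 -0.001 -0.899]
 [ 0.899 -0.001  0.438]
 [-0.001 -1.     0.   ]]
```

View pics/c1.png

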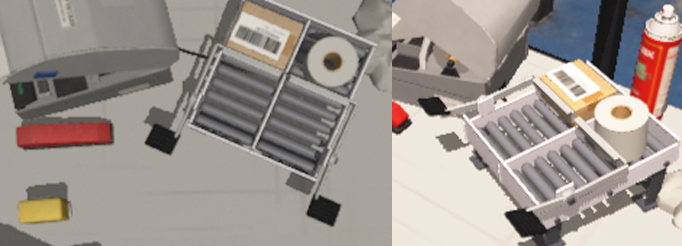

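Both paddles check out: they are 247 mm apart, triangulate to about 105 mm high, and predict the carton at (0.728,-0.121) against a measured (0.727,-0.121). The feeder yaw is -0.438, so the tool is already aligned with it. I'll move toward a point above the left paddle at the current height, closing the fingers on the way.

```bash
python3 -m crank '[[[-0.021,0,-0.034],[0,0,0],255],[[-0.021,0,-0.034],[0,0,0],255],[[-0.021,0,-0.034],[0,0,0],255],[[-0.021,0,-0.034],[0,0,0],255],[[-0.021,0,-0.034],[0,0,0],255],[[-0.021,0,-0.034],[0,0,0],255],[[-0.021,0,-0.034],[0,0,0],255],[[-0.021,0,-0.034],[0,0,0],255]]'
```

```text
time: 0.87
eef_pos: [0.434, 0.2645, 0.2041]
orientation: [-1.384, -0.876, 0.883]
ft_force: [0.5, 1.6, 0.1]
opening: -0.001
```

```bash
python3 -m crank '[[[-0.021,0,-0.034],[0,0,0],255],[[-0.021,0,-0.034],[0,0,0],255],[[-0.021,0,-0.034],[0,0,0],255],[[-0.021,0,-0.034],[0,0,0],255],[[-0.021,0,-0.034],[0,0,0],255],[[-0.021,0,-0.034],[0,0,0],255],[[-0.01,0,-0.016],[0,0,0],255],[[0,0,0],[0,0,0],255]]'
cat > st.py <<'E'
from h import *
from bench import readout
s=readout.read_state();R=cv2.Rodrigues(s["orientation"])[0]
tgt=np.array([.581,.030,.109]); ex=np.array([.906,-.424,0]);ey=np.array([.424,.906,0])
print(s["time"],s["eef_pos"].round(4),s["ft_force"].round(2),R.round(3).tolist())
print("to paddle in tool",(R.T@(tgt-s["eef_pos"])).round(4),"feeder offs",((s["eef_pos"]-tgt)@np.c_[ex,ey]).round(4))
A=np.c_[ey,[0,0,-1],-ex]; print("turn",cv2.Rodrigues(R.T@A)[0].ravel().round(3))
E
python3 st.py
```

```text
time: 1.53
eef_pos: [0.5812, 0.029, 0.2029]
orientation: [-1.389, -0.871, 0.878]
ft_force: [-0.1, 0.1, -1.5]
opening: 0.002
1.5333 [0.5812 0.029  0.2029] [-0.14  0.13 -1.52] [[0.432, -0.003, -0.902], [0.902, -0.003, 0.432], [-0.004, -1.0, 0.001]]
to paddle in tool [0.0012 0.0939 0.0005] feeder offs [ 0.0006 -0.0009]
turn [-0.001 -0.009 -0.004]
```

```bash
python3 -m crank '[[[0,0.03,0],[0,0,0],255],[[0.001,0.03,0],[0,0,0],255],[[0.001,0.01,0],[0,0,0],255],[[0,0,0],[0,0,0],255]]'; python3 st.py
python3 - <<'E'
from bench import vision
import cv2,numpy as np
T=vision.snapshot("top");S=vision.snapshot("scene")
c=np.hstack([cv2.resize(T["image"][100:270,200:400],None,fx=2,fy=2,interpolation=2),cv2.resize(S["image"][120:290,240:430],None,fx=2,fy=2,interpolation=2)])
cv2.imwrite("pics/c2.png",c[:,:,::-1])
E
```

```text
time: 1.87
eef_pos: [0.5833, 0.0293, 0.1324]
orientation: [-1.391, -0.87, 0.872]
ft_force: [0.5, 0.3, 0.2]
opening: 0.001
1.8667 [0.5833 0.0293 0.1324] [0.54 0.27 0.16] [[0.436, -0.0, -0.9], [0.9, -0.002, 0.436], [-0.002, -1.0, -0.001]]
to paddle in tool [-0.0003  0.0234  0.0024] feeder offs [0.0023 0.0003]
turn [ 0.001 -0.013 -0.002]
```

View pics/c2.png

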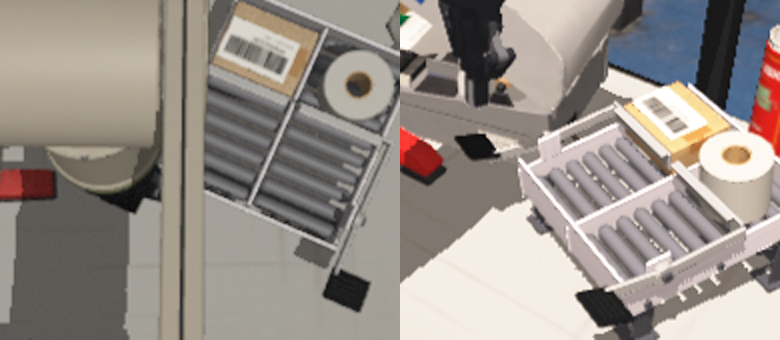

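The scene crop shows the shut fingertips at (480,100), directly above the left paddle at (475,145). Nothing has been disturbed. Now I'll press down.

```bash
python3 -m crank '[[[0,0.012,0.002],[0,0,0],255],[[0,0.009,0],[0,0,0],255],[[0,0.007,0],[0,0,0],255],[[0,0.007,-0.001],[0,0,0],255],[[0,0.007,-0.001],[0,0,0],255],[[0,0.007,-0.001],[0,0,0],255],[[0,0.006,-0.001],[0,0,0],255],[[0,0,0],[0,0,0],255]]'; python3 st.py
```

```text
time: 2.63
eef_pos: [0.5907, 0.0302, 0.0815]
orientation: [-1.398, -0.883, 0.867]
ft_force: [1.7, 0.8, 1.4]
opening: -0.002
2.6333 [0.5907 0.0302 0.0815] [1.71 0.77 1.43] [[0.433, 0.013, -0.901], [0.902, -0.002, 0.433], [0.004, -1.0, -0.013]]
to paddle in tool [-0.0043 -0.0277  0.0084] feeder offs [0.0088 0.0043]
turn [ 0.013 -0.01   0.003]
```

```bash
python3 -m crank '[[[0,0.003,0.003],[0,0,0],255],[[0,0.001,0.001],[0,0,0],255],[[0,0,0],[0,0,0],255],[[0,0,0],[0,0,0],255],[[0,0,0],[0,0,0],255],[[0,0,0],[0,0,0],255]]'; python3 st.py
python3 - <<'E'
from bench import vision
import cv2,numpy as np
T=vision.snapshot("top");S=vision.snapshot("scene")
c=np.hstack([cv2.resize(T["image"][100:270,200:400],None,fx=2,fy=2,interpolation=2),cv2.resize(S["image"][120:290,240:430],None,fx=2,fy=2,interpolation=2)])
cv2.imwrite("pics/c3.png",c[:,:,::-1])
E
```

```text
time: 3.13
eef_pos: [0.5887, 0.0313, 0.0789]
orientation: [-1.401, -0.885, 0.864]
ft_force: [1.3, -0.6, 1.4]
opening: -0.002
3.1333 [0.5887 0.0313 0.0789] [ 1.25 -0.57  1.44] [[0.433, 0.017, -0.901], [0.901, -0.003, 0.433], [0.004, -1.0, -0.017]]
to paddle in tool [-0.0043 -0.0302  0.0059] feeder offs [0.0064 0.0044]
turn [ 0.017 -0.01   0.004]
```

View pics/c3.png

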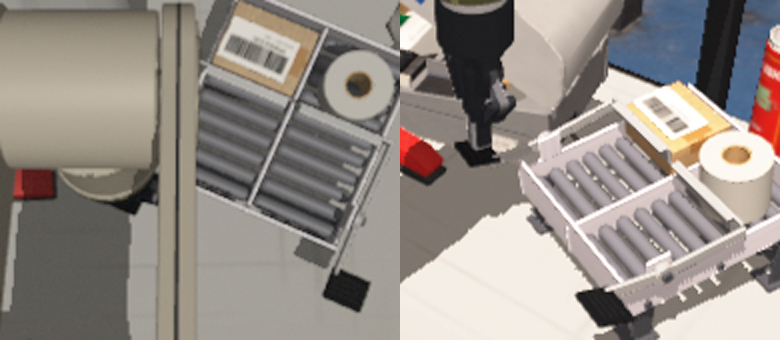

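The paddle appears to have dropped only about 10 mm and the gate state is unclear, so I'll zoom in.

Run:
```python
from h import *
from bench import vision
S=vision.snapshot("scene")
b=cv2.imread("pics/scene0.png")[:,:,::-1]
f=lambda i:cv2.resize(i[145:245,255:405],None,fx=5,fy=5,interpolation=2)[:300]
g=lambda i:cv2.resize(i[150:225,258:392],None,fx=5.5,fy=4,interpolation=2)
cv2.imwrite("pics/c4.png",np.vstack([cv2.resize(i[150:220,258:398],None,fx=4.2,fy=4.2,interpolation=2) for i in(b,S["image"])])[:,:,::-1])
R=cv2.Rodrigues(S["rvec"])[0];print("cam",-R.T@S["tvec"])
for p in([.581,.030,.109],[.5846,.0283,.074],[.5887,.0313,.0789]):
    print(p,cv2.projectPoints(np.array([p]),S["rvec"],S["tvec"],S["camera_matrix"],None)[0].ravel())
```

```text
cam [ 0.00656397 -0.45793015  0.69024273]
[0.581, 0.03, 0.109] [277.62634576 190.87039505]
[0.5846, 0.0283, 0.074] [279.68897044 203.46186472]
[0.5887, 0.0313, 0.0789] [279.77029645 200.15005826]
```

View pics/c4.png

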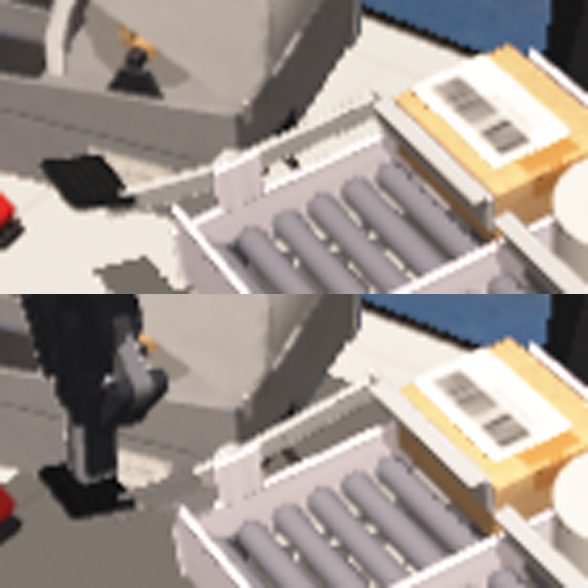

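The gate has lifted only slightly. The fingertip appears about 15 mm above the reported TCP, at pixel row 194 against a predicted 200, so I'll press further while watching the force.

```bash
python3 -m crank '[[[0,0.006,0.001],[0,0,0],255],[[0,0.006,0.001],[0,0,0],255],[[0,0.005,0.001],[0,0,0],255],[[0,0,0],[0,0,0],255]]'; python3 st.py;python3 - <<'E'
from h import *
from bench import vision
S=vision.snapshot("scene")
cv2.imwrite("pics/c5.png",cv2.resize(S["image"][150:220,258:398],None,fx=4.2,fy=4.2,interpolation=2)[:,:,::-1])
E
```

```text
time: 3.62
eef_pos: [0.5881, 0.0321, 0.0616]
orientation: [-1.404, -0.888, 0.862]
ft_force: [0.4, 0.5, 3.8]
opening: 0.001
3.6167 [0.5881 0.0321 0.0616] [0.41 0.5  3.82] [[0.433, 0.022, -0.901], [0.901, -0.004, 0.433], [0.006, -1.0, -0.021]]
to paddle in tool [-0.0047 -0.0475  0.0045] feeder offs [0.0056 0.0049]
turn [ 0.021 -0.01   0.005]
```

View pics/c5.png

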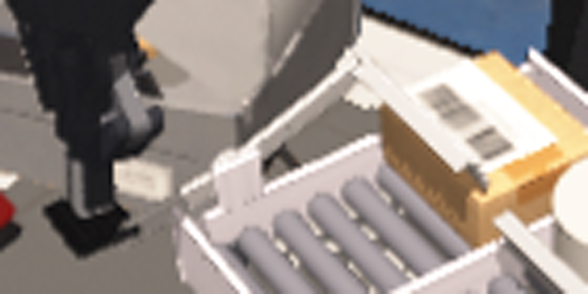

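The gate is now well up and the carton's front face shows below the plate. I'll press 4 mm more, then hold.

```bash
H='see'; python3 -m crank '[[[0,0.004,0.001],[0,0,0],255],[[0,0,0],[0,0,0],255],[[0,0,0],[0,0,0],255],[[0,0,0],[0,0,0],255],[[0,0,0],[0,0,0],255],[[0,0,0],[0,0,0],255],[[0,0,0],[0,0,0],255],[[0,0,0],[0,0,0],255],[[0,0,0],[0,0,0],255],[[0,0,0],[0,0,0],255]]'; python3 -m crank '[[[0,0,0],[0,0,0],255],[[0,0,0],[0,0,0],255],[[0,0,0],[0,0,0],255],[[0,0,0],[0,0,0],255],[[0,0,0],[0,0,0],255],[[0,0,0],[0,0,0],255],[[0,0,0],[0,0,0],255],[[0,0,0],[0,0,0],255],[[0,0,0],[0,0,0],255],[[0,0,0],[0,0,0],255]]';  python3 -m crank '[[[0,0,0],[0,0,0],255],[[0,0,0],[0,0,0],255],[[0,0,0],[0,0,0],255],[[0,0,0],[0,0,0],255],[[0,0,0],[0,0,0],255],[[0,0,0],[0,0,0],255],[[0,0,0],[0,0,0],255],[[0,0,0],[0,0,0],255],[[0,0,0],[0,0,0],255],[[0,0,0],[0,0,0],255]]';python3 - <<'E'
from h import *
from bench import vision
S=vision.snapshot("scene")
cv2.imwrite("pics/c6.png",cv2.resize(S["image"][150:270,258:438],None,fx=4,fy=4,interpolation=2)[:,:,::-1])
E
```

```text
time: 4.5
eef_pos: [0.5873, 0.0326, 0.0582]
orientation: [-1.404, -0.888, 0.862]
ft_force: [0.8, -0.2, 2.5]
opening: -0.002
time: 5.33
eef_pos: [0.5873, 0.0326, 0.0582]
orientation: [-1.404, -0.888, 0.862]
ft_force: [0.6, -1.0, 4.1]
opening: -0.002
time: 6.17
eef_pos: [0.5873, 0.0326, 0.0582]
orientation: [-1.404, -0.888, 0.862]
ft_force: [1.5, -1.8, 4.0]
opening: 0.002
```

View pics/c6.png

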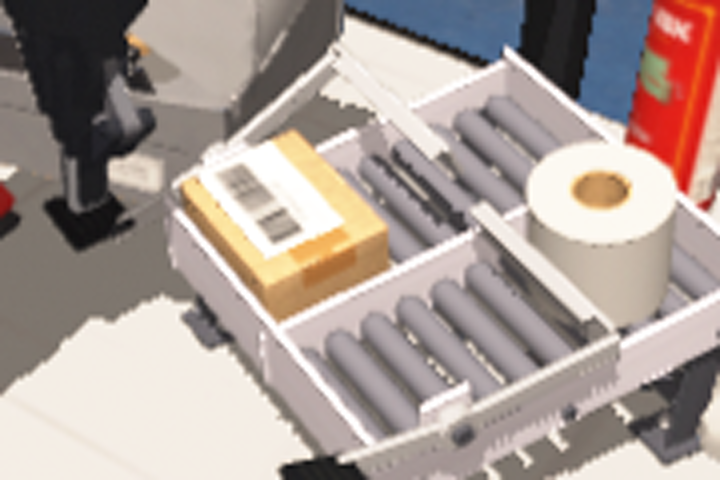

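The carton is down against the end stop at crop (285,225), the gate is up and the label roll is still in place. Next I'll raise the tool slowly to let the gate close, then go well clear.

```bash
python3 -m crank '[[[0,-0.008,0.0],[0,0,0],255],[[0,-0.008,0.0],[0,0,0],255],[[0,-0.008,0.0],[0,0,0],255],[[0,-0.008,0],[0,0,0],255],[[0,-0.008,0],[0,0,0],255],[[0,-0.01,0],[0,0,0],255],[[0,-0.02,0],[0,0,0],255],[[0,-0.03,0],[0,0,0],255],[[0,-0.03,0],[0,0,0],255],[[0,-0.03,0],[0,0,0],255]]'; python3 -m crank '[[[0.021,0,0.034],[0,0,0],255],[[0.021,0,0.034],[0,0,0],255],[[0.021,0,0.034],[0,0,0],255],[[0.021,0,0.034],[0,0,0],255],[[0.021,0,0.034],[0,0,0],255],[[0,0,0],[0,0,0],255],[[0,0,0],[0,0,0],255],[[0,0,0],[0,0,0],255],[[0,0,0],[0,0,0],255]]'; python3 st.py;python3 - <<'E'
from h import *
from bench import vision
S=vision.snapshot("scene");T=vision.snapshot("top")
c=np.hstack([cv2.resize(T["image"][80:290,150:420],None,fx=1.4,fy=1.4,interpolation=2),cv2.resize(S["image"][130:340,200:460],None,fx=1.4,fy=1.4,interpolation=2)])
cv2.imwrite("pics/c7.png",c[:,:,::-1])
print(blob(S["image"],(262,180,294,205)))
b=cv2.imread("pics/scene0.png")[:,:,::-1]; print(blob(b,(262,180,294,205)))
E
```

```text
time: 7.05
eef_pos: [0.5764, 0.0341, 0.2189]
orientation: [-1.391, -0.874, 0.874]
ft_force: [0.4, -0.7, 0.2]
opening: 0.002
time: 7.8
eef_pos: [0.4684, 0.2079, 0.2354]
orientation: [-1.401, -0.888, 0.858]
ft_force: [0.1, -0.3, -0.1]
opening: 0.003
7.8 [0.4684 0.2079 0.2354] [ 0.12 -0.28 -0.13] [[0.435, 0.021, -0.9], [0.9, 0.0, 0.435], [0.009, -1.0, -0.019]]
to paddle in tool [-0.1123  0.1287 -0.1764] feeder offs [-0.1774  0.1134]
turn [ 0.019 -0.013  0.009]
(array([277.95512821, 192.61538462]), np.int32(156), array([277.5, 192.5]), ((11.0, 15.0), 90.0))
(array([277.95512821, 192.61538462]), np.int32(156), array([277.5, 192.5]), ((11.0, 15.0), 90.0))
```

View pics/c7.png

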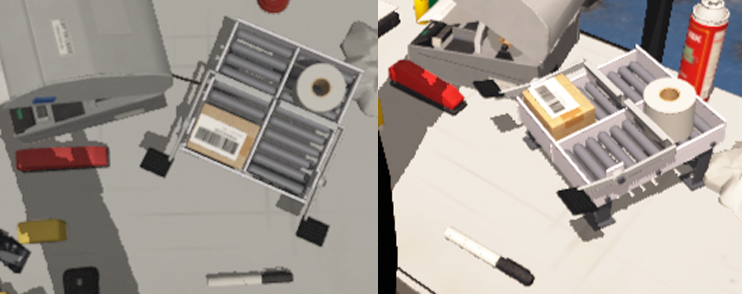

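The carton is against the end stop at top crop (222,138). The paddle is back at exactly its starting pixels, the gate is shut, and the roll, stapler, tape measure and marker haven't moved. The arm is clear, so I'm handing in.

```bash
python3 -c "
from bench import arm; print(arm.job_done())"
```

```text
the job is handed in; nothing more can be done
None
```

The job is done and handed in at about 8 s of the 32 s allowed. I pressed the left paddle, on the carton's lane, with the shut fingertips at about 4 N. I held it down for about 2.5 s until the carton lay against the end stop, then let the paddle rise and moved the arm clear.

**Last checks:** In the final top and scene pictures the carton is at the end stop with the gate shut behind it. The paddle is back at exactly its starting pixels. By eye, the label roll, right paddle, tape measure, marker and stapler are where they were. The wrist force was about zero.

**One disagreement:** Going by the scene picture, the fingertips sat about 15 mm higher than the reported TCP. The first press therefore lifted the gate only slightly, so I pressed about 20 mm further.

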